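# Lock the mould slide with its guide pin

## Robot

A 6-joint arm with a two-finger parallel gripper is mounted at the origin on the work surface. World frame = base frame: x ahead of the robot, y to its left, z up, the work surface at z = 0. Lengths are in mm, angles in rad, forces in N, time in s.
With the tool pointing down it reaches from about 275 to 750 mm from the base axis. Payload 10.2 kg.
Tool frame: the origin (TCP) lies between the finger pads; the fingertips stand ctrl.tips_ahead ahead of it and the grasp point (between the pads) lies 8 mm behind it (ctrl.tips_ahead is the distance from the TCP to the fingertips, in mm); z points along the fingers, y is the direction in which the jaws open and shut (so a half turn about z gives the same grasp; the last joint's range is limited). The gripper opens to 85 mm and grips with 20 to 120 N. Pads are 22 mm wide; open, the fingers measure 114 mm over their backs; the gripper's body (76 mm by 85 mm) begins 54 mm behind the grasp point. The pads swing forward as they close: fully open they stand 13 mm farther back than shut.
Start: joints at [-1.567, 0.313, 1.498, -0, 1.331, -0.223], TCP at [118.038, -511.564, 242.294] pointing down, gripper open.
Joint ranges: [-2.94, 2.94], [-0.97, 2.17], [0.19, 2.56], [-1.23, 4.37], [0.02, 3.11], [-2.88, 2.88]. Speed limits (rad/s): [2.39, 2.39, 3.01, 3.14, 3.14, 3.14].

## Interface

Orientations are given as a unit quaternion [w, x, y, z].
In Python, from rig import ctrl gives the robot as it stands. The module is installed in compiled form; this text tells all that it offers.
- The arm moves only by the tool move_arm, never from a script. Its argument "motion" is a list of rows, each an object with "offset": the shift along the tool's x, y, z in m, a list of three; "angular": the turn, a rotation vector about the tool's x, y, z in degrees, a list of three; "jaw": the finger opening in m, from 0 to 0.0854. In form: [{"offset": [tx, ty, tz], "angular": [ax, ay, az], "jaw": jaw}, ...]. A call has 1 to 5 rows; each row is the pose to reach, as a shift and turn from the pose commanded when the call began, along the tool's axes at that moment; what a row does not reach only later rows make up. A row lasts 1/8 s, in which the tool goes at most 62.5 mm and 10.7 degrees, less where a joint would pass 70% of its speed; a pose out of reach is approached as far as the arm can. A call with a gripper value outside its range is refused whole. The fingers move at their own pace and stop on an object; "squeeze" is the grip in N (left out, the last holds). Time passes only in rows, so rows that repeat a pose let the fingers close. It gives the time, the measured TCP pose, the force and the opening at its end, in the units of the state.
- ctrl.sense(): the state, without advancing time (a new reading comes with each control period).
- ctrl.capture(name): name is "scene" or "top" or "wrist"; returns a dict with "img" (480x640x3 uint8, red, green, blue), "intrinsics" (3x3 intrinsics, pixels), "rvec" (rotation vector, rad) and "tvec" (3), from world to camera coordinates, as OpenCV has them. Camera axes: x right, y down, z forward; pixel columns grow to the right and rows downward; lengths in mm; the calibration is good to about 2 mm. A picture is of the moment at which its call begins. There is no depth.
- ctrl.finish_job(): hands the job in, once; it reports no verdict.
The state is a dict: "time_s": time; "joints": joint angles; "dq": joint speeds; "tau": joint torques, N m; "eef_pos": TCP position; "ee_rot": TCP orientation; "force": force on the tool from outside, world axes, zero at the start; "wrist_torque": the same for the moment, N m; "grip_width": opening from 0.0 (shut) to 1.0 (fully open).
Only numpy, scipy, OpenCV 4.12 (cv2) and the standard library are available. Lean on these libraries where they do the work, as an engineer would, in place of code of your own. Each camera call takes 0.05 s, during which the arm holds its last target. There are 200 camera calls.

## Task

First push the slide of the steel locking fixture (it carries a blue post) fully home, then take the red-headed guide pin out of the wooden rack and thread it straight down, tip first, through the upper bushing in the bridge and on through the lower bushing in the slide. Finish still holding the pin in the gripper, with its tip showing below the lower bushing and the underside of its head standing about 12 mm clear above the upper bushing, so that a retaining washer can be slipped in there; do not let go. Leave the two short pins standing where they are in the rack.

Things in the scene. Friction and masses are not known exactly. Their poses are not given: they have to be found in the camera images.
- fixture: Steel locking fixture fixed to the table. Origin on the vertical axis of the upper bushing, at table height; z up. Its bridge, a plate 140 (x) x 60 (y) x 20 mm, top face 115 mm above the table, stands on two columns at x = -55 and +55 mm. Two guide rails along y, outer faces at x = +-60 mm, 64 mm high, run from y = -62 to +238 mm and guide the slide, which passes under the bridge. Free space below the slide down to the table.
- upper_bushing (a point): Centre of the upper mouth of the brass bushing in the bridge (115 mm above the table). Straight round bore, 19 mm diameter, 20 mm deep (underside 95 mm above the table), axes as the fixture.
- slide (a joint): Travel of the aluminium slide along the fixture's +y, in m: 0 = fully home against a hard stop, both bushings in line; up to 0.06 drawn out. Starts 0.025 to 0.05 out. It stays where it is left; about 4 N of friction.
- lower_bushing (a point): Centre of the upper mouth of the brass bushing in the slide, 56 mm above the table; moves with the slide and lies straight below the upper bushing when the slide is home. Straight round bore, 19 mm diameter, 20 mm deep (underside 36 mm above the table).
- slide_post (a point): Centre of the top of the upright blue post on the slide: 18 mm diameter, its top 125 mm above the table, 69 mm tall above the slide's upper face; it stands 125 mm from the lower bushing in the fixture's +y and moves with the slide.
- pin: The guide pin: steel shank 16 mm diameter, 105 mm long, with a red cylindrical head 26 mm diameter and 50 mm tall on top (overall 155 mm, 0.15 to 0.31 kg). Origin at the centre of its tip, z up along the pin to the head: underside of the head at z = 105 mm, top at 155 mm. The last 8 mm of the tip taper to 9 mm diameter. Starts upright in one of the rack's three holes, tip 10 mm above the table.
- pin_tip (a point): Centre of the lower end (tip) of the guide pin.
- rack: Wooden pin rack fixed to the table, 60 (x) x 200 (y) x 55 mm tall, origin at the centre of its underside. Three vertical holes, 17 mm diameter and 45 mm deep, at y = -70, 0 and +70 mm on its centre line; any of them may hold the guide pin.
- pin_black: Short pin with a black head, 26 mm diameter and 40 mm tall, top 95 mm above the table, standing in the rack; leave alone. Origin at its tip.
- pin_brass: Short pin with a brass head, same size as the black one, standing in the rack; leave alone. Origin at its tip.

How it is judged:
By the outcome, as a careful person would: the job done as asked, in the order asked, and still so for the second after the job is handed in, while the arm keeps its last pose, push and grip.
It also fails if it takes over 59 s, if anything falls off the work surface, if the arm or the gripper's body presses on something with over 40 N, if the wrist force passes 120 N, or if a joint passes its speed limit or range.

## Working session

There is one attempt and no reset: what is moved stays moved. The work goes in short steps, Python scripts to look and compute and a tool call to move; the robot and the scene stay as the last step left them, time stands still between calls to the robot, and variables do not carry over. Pictures are saved under pics/ and viewed, about 8 in all and at most 12, crops included, and the job is handed in when it is done.

Besides the shell and the picture viewer there is one more tool, called as name(argument=value, ...), one argument or row to a line, values as JSON. move_arm: Moves the arm, as the interface text tells. Its arguments: {"type":"object","properties":{"motion":{"type":"array","items":{"type":"object","properties":{"offset":{"type":"array","items":{"type":"number"}},"angular":{"type":"array","items":{"type":"number"}},"jaw":{"type":"number"}}}},"squeeze":{"type":"number"}},"required":["motion"]}

```bash
mkdir -p pics
cat > h.py <<'E'
import numpy as np, cv2
from rig import ctrl
from scipy.spatial.transform import Rotation as R
def cap(n,f=None):
    c=ctrl.capture(n)
    if f: cv2.imwrite('pics/'+f,c['img'][:,:,::-1])
    return c
def ray(c,u,v,z):
    "world point on height z seen at pixel"
    Rm=cv2.Rodrigues(np.array(c['rvec'],float))[0]; t=np.array(c['tvec'],float).ravel()
    o=-Rm.T@t; d=Rm.T@np.linalg.inv(c['intrinsics'])@[u,v,1]
    return o+d*(z-o[2])/d[2]
def proj(c,P):
    return cv2.projectPoints(np.array(P,float).reshape(-1,3),np.array(c['rvec'],float),np.array(c['tvec'],float),np.array(c['intrinsics'],float),None)[0].reshape(-1,2)
E
python3 - <<'E'
from h import *
import pickle
d={n:cap(n,n+'0.png') for n in('top','scene')}
pickle.dump(d,open('c0.pkl','wb'))
s=ctrl.sense();print(s,ctrl.tips_ahead)
for n in d: print(n,ray(d[n],320,240,0), d[n]['intrinsics'][0,0])
E
```

```text
{'time_s': 0.1, 'joints': array([-1.56741760e+00,  3.13398938e-01,  1.49833531e+00,  2.69988348e-05,
        1.33100056e+00, -2.23373945e-01]), 'dq': array([-6.07141507e-04, -2.31666823e-03, -2.40238849e-03, -8.87038984e-04,
        4.60040337e-05, -6.91060899e-04]), 'tau': array([ 2.36290631e-03, -4.12905514e+01, -2.60142624e+01, -1.67110375e-04,
        3.06821312e-03, -2.41857776e-05]), 'eef_pos': array([ 118.03478186, -511.3473565 ,  241.79950741]), 'ee_rot': array([-5.66181875e-04,  9.93579986e-01,  1.13130388e-01,  7.57220936e-05]), 'force': array([-0.04304749,  0.18254987, -0.07182376]), 'wrist_torque': array([-0.01440199,  0.02372427, -0.01784518]), 'grip_width': 0.998989075236578} 11.0
top [529.14964503 -49.77227262   0.        ] 594.3074278492695
scene [417.00328805  -2.02795741   0.        ] 514.3235132759551
```

View pics/top0.png

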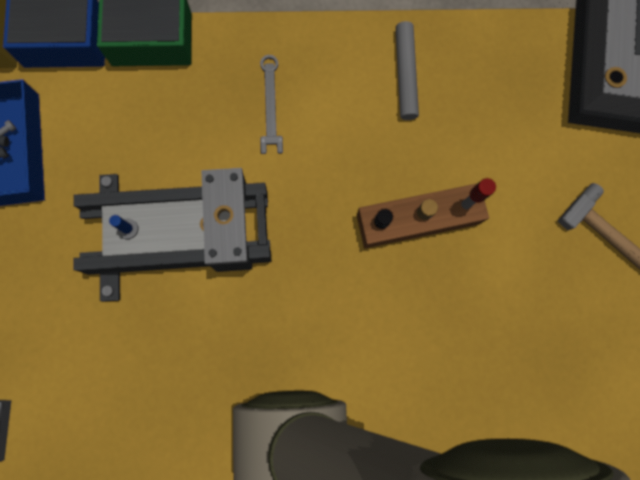

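View pics/scene0.png

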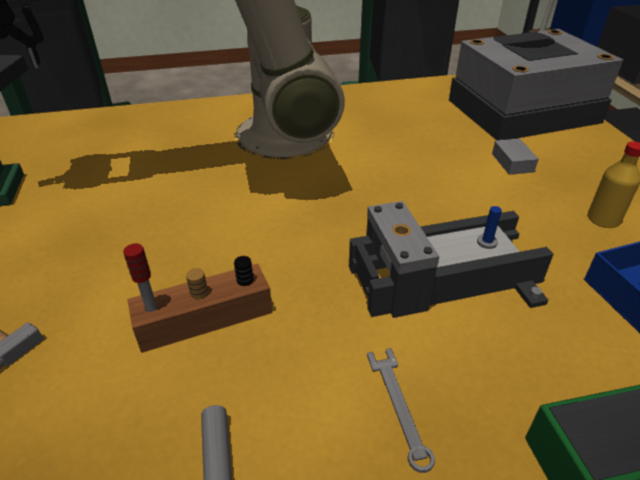

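Top view: upper bushing about (223,214), post top about (116,221), red head top about (487,186). Scene view: bushing (401,230), post top (494,209), red head top (134,249).

Run:
```python
from h import *
import pickle
d=pickle.load(open('c0.pkl','rb'));t=d['top'];s=d['scene']
p=lambda n,c,u,v,z:print(n,ray(c,u,v,z).round(1))
p('bush',t,223.5,214,115);p('bush s',s,401,230,115)
p('post',t,116,220.5,125);p('post s',s,494.5,209,125)
p('pin',t,487,186,165);p('pin s',s,134.5,249,165)
for n,u,v in(('TL',202,171),('TR',242,169),('BR',246,262),('BL',205,265)):p(n,t,u,v,115)
p('railU l',t,75,195,64);p('railU r',t,266,184,64);p('railL r',t,270,247,64);p('railL l',t,75,257,64)
for n,u,v in(('rTL',359,210),('rTR',483,185),('rBL',366,246),('rBR',488,219)):p(n,t,u,v,55)
top=[cv2.resize(x,None,fx=4,fy=4,interpolation=cv2.INTER_CUBIC) for x in(t['img'][160:285,70:270],t['img'][160:260,350:510])]
m=np.zeros((600,800,3),np.uint8);a=cv2.resize(top[0],(440,275));
cv2.imwrite('pics/f.png',top[0][:,:,::-1])
cv2.imwrite('pics/r.png',top[1][:,:,::-1])
```

```text
bush [551.8  95.1 115. ]
bush s [554.8  93.6 115. ]
post [543.5 248.5 125. ]
post s [548.2 247.  125. ]
pin [ 573. -283.  165.]
pin s [ 575.8 -282.4  165. ]
TL [618.1 127.1 115. ]
TR [620.   67.6 115. ]
BR [479.8  62.5 115. ]
BL [476.9 121.7 115. ]
railU l [598.5 332.3  64. ]
railU r [609.9  35.   64. ]
railL r [509.1  30.1  64. ]
railL l [500.9 327.7  64. ]
rTL [ 566.6 -111.2   55. ]
rTR [ 603.2 -312.9   55. ]
rBL [ 508.5 -119.8   55. ]
rBR [ 547.3 -316.4   55. ]
```

View pics/f.png

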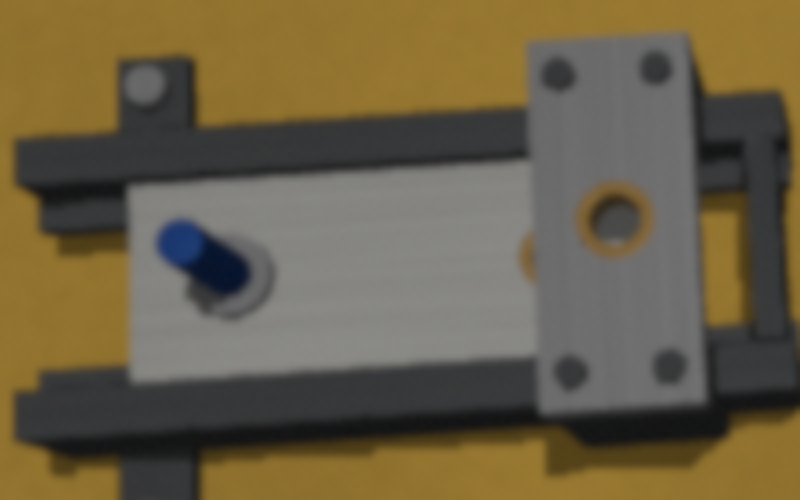

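Bushing at crop (614,219), post top at (181,243), so the fixture is at about (553,94.5), yaw about 2°, and the slide about 28 mm out. I'll move towards the post with the jaws shutting and the yaw aligning.

move_arm(
  motion=[
    {"offset": [0.041,-0.047,0],"angular": [0,0,5],"jaw": 0},
    {"offset": [0.082,-0.094,0],"angular": [0,0,11],"jaw": 0},
    {"offset": [0.123,-0.142,0],"angular": [0,0,11],"jaw": 0},
    {"offset": [0.164,-0.189,0],"angular": [0,0,11],"jaw": 0},
    {"offset": [0.205,-0.236,0],"angular": [0,0,11],"jaw": 0},
  ],
  squeeze=60,
)

```text
time_s: 0.72
eef_pos: [265.0, -233.9, 242.2]
ee_rot: [-0.0, 1.0, 0.017, 0.0]
force: [0.2, 0.1, -0.0]
grip_width: -0.002
```

```bash
cat >> h.py <<'E'
def to(x,y,z,yaw=None):
    "offset (m) and turn (deg) in tool axes to world TCP target, tool down"
    s=ctrl.sense();q=np.array(s['ee_rot']);r=R.from_quat(q[[1,2,3,0]])
    M=r.as_matrix();print('t',round(s['time_s'],2),'pos',s['eef_pos'].round(1),'yaw',np.degrees(np.arctan2(M[1,0],M[0,0])).round(2),'F',s['force'].round(1),'g',round(s['grip_width'],3),'tilt',np.degrees(M[:2,2]).round(2),'j',s['joints'].round(2))
    print(' off',(M.T@(np.array([x,y,z])-s['eef_pos'])/1000).round(4))
    if yaw is not None:
        g=R.from_euler('z',yaw,degrees=True)*R.from_euler('x',180,degrees=True)
        print(' ang',np.degrees((r.inv()*g).as_rotvec()).round(2))
E
python3 -c "
from h import *
to(546,288,200,2)"
```

```text
t 0.72 pos [ 265.  -233.9  242.2] yaw 1.95 F [ 0.2  0.1 -0. ] g -0.002 tilt [0.01 0.  ] j [-1.06 -0.08  1.95  0.    1.28  0.48]
 off [ 0.2986 -0.5121  0.0423]
 ang [-0.   -0.01 -0.05]
```

move_arm(
  motion=[
    {"offset": [0.03,-0.051,0],"jaw": 0},
    {"offset": [0.06,-0.102,0],"jaw": 0},
    {"offset": [0.09,-0.154,0],"jaw": 0},
    {"offset": [0.12,-0.205,0],"jaw": 0},
    {"offset": [0.15,-0.256,0],"jaw": 0},
  ],
)

```text
schema error: expected keys offset, angular, jaw
```

move_arm(
  motion=[
    {"offset": [0.03,-0.051,0],"jaw": 0},
    {"offset": [0.06,-0.102,0],"jaw": 0},
    {"offset": [0.09,-0.154,0],"jaw": 0},
    {"offset": [0.12,-0.205,0.02],"jaw": 0},
    {"offset": [0.149,-0.256,0.042],"jaw": 0},
  ],
)

```text
schema error: expected keys offset, angular, jaw
```

```bash
python3 -c "
from h import *
to(546,288,98,2)
c=cap('scene','s1.png');print(proj(c,[[547.5,248,125],[546,288,98]]))"
```

```text
t 0.72 pos [ 265.  -233.9  242.2] yaw 1.95 F [ 0.2  0.1 -0. ] g -0.002 tilt [0.01 0.  ] j [-1.06 -0.08  1.95  0.    1.28  0.48]
 off [ 0.2986 -0.5121  0.1443]
 ang [-0.   -0.01 -0.05]
[[494.90896093 208.67025475]
 [514.00587059 218.50749778]]
```

move_arm(
  motion=[
    {"offset": [0.03,-0.051,0],"angular": [0,0,0],"jaw": 0},
    {"offset": [0.06,-0.102,0],"angular": [0,0,0],"jaw": 0},
    {"offset": [0.09,-0.154,0],"angular": [0,0,0],"jaw": 0},
    {"offset": [0.12,-0.205,0],"angular": [0,0,0],"jaw": 0},
    {"offset": [0.15,-0.256,0],"angular": [0,0,0],"jaw": 0},
  ],
)

```text
time_s: 1.4
eef_pos: [406.1, 27.2, 242.3]
ee_rot: [0.0, 1.0, 0.018, 0.0]
force: [0.3, -1.4, 1.0]
grip_width: -0.002
```

move_arm(
  motion=[
    {"offset": [0.03,-0.051,0],"angular": [0,0,0],"jaw": 0},
    {"offset": [0.06,-0.102,0],"angular": [0,0,0],"jaw": 0},
    {"offset": [0.09,-0.154,0],"angular": [0,0,0],"jaw": 0},
    {"offset": [0.12,-0.205,0.02],"angular": [0,0,0],"jaw": 0},
    {"offset": [0.149,-0.256,0.042],"angular": [0,0,0],"jaw": 0},
  ],
)

```text
time_s: 2.02
eef_pos: [546.2, 288.0, 199.6]
ee_rot: [0.0, 1.0, 0.018, 0.0]
force: [0.1, -1.2, 0.7]
grip_width: 0.003
```

```bash
python3 -c "
from h import *
to(546,288,98,2)"
```

```text
t 2.02 pos [546.2 288.  199.6] yaw 2.01 F [ 0.1 -1.2  0.7] g 0.003 tilt [ 0.02 -0.  ] j [ 0.3   0.55  1.26 -0.    1.33  1.83]
 off [-0.0002 -0.      0.1016]
 ang [ 0.   -0.02  0.01]
```

move_arm(
  motion=[
    {"offset": [0,0,0.05],"angular": [0,0,0],"jaw": 0},
    {"offset": [0,0,0.1],"angular": [0,0,0],"jaw": 0},
    {"offset": [0,0,0.1],"angular": [0,0,0],"jaw": 0},
  ],
)

```text
time_s: 2.4
eef_pos: [543.6, 285.5, 96.9]
ee_rot: [0.001, 1.0, 0.017, -0.004]
force: [0.2, 0.1, 1.0]
grip_width: 0.002
```

move_arm(
  motion=[
    {"offset": [0,0.006,0],"angular": [0,0,0],"jaw": 0},
    {"offset": [0,0.012,0],"angular": [0,0,0],"jaw": 0},
    {"offset": [0,0.018,0],"angular": [0,0,0],"jaw": 0},
    {"offset": [0,0.024,0],"angular": [0,0,0],"jaw": 0},
    {"offset": [0,0.03,0],"angular": [0,0,0],"jaw": 0},
  ],
)

```text
time_s: 3.02
eef_pos: [546.8, 256.0, 101.0]
ee_rot: [-0.0, 1.0, 0.017, 0.001]
force: [0.9, 4.4, 2.7]
grip_width: 0.001
```

```bash
python3 -c "
from h import *
to(547,245,98,2)"
```

```text
t 3.02 pos [546.8 256.  101. ] yaw 2.0 F [0.9 4.4 2.7] g 0.001 tilt [0.07 0.03] j [0.24 0.62 1.42 0.   1.1  1.78]
 off [-0.0002  0.011   0.0029]
 ang [-0.03 -0.08 -0.  ]
```

move_arm(
  motion=[
    {"offset": [0,0.003,0],"angular": [0,0,0],"jaw": 0},
    {"offset": [0,0.006,0],"angular": [0,0,0],"jaw": 0},
    {"offset": [0,0.008,0],"angular": [0,0,0],"jaw": 0},
    {"offset": [0,0.009,0],"angular": [0,0,0],"jaw": 0},
  ],
)

```text
time_s: 3.52
eef_pos: [546.9, 247.1, 100.3]
ee_rot: [-0.0, 1.0, 0.017, 0.0]
force: [2.5, 3.5, 1.7]
grip_width: -0.001
```

move_arm(
  motion=[
    {"offset": [0,0.001,0],"angular": [0,0,0],"jaw": 0},
    {"offset": [0,0.002,0],"angular": [0,0,0],"jaw": 0},
    {"offset": [0,0.003,0],"angular": [0,0,0],"jaw": 0},
  ],
)

```text
time_s: 3.9
eef_pos: [547.0, 244.1, 100.3]
ee_rot: [-0.0, 1.0, 0.017, 0.0]
force: [1.4, 3.9, 2.1]
grip_width: -0.005
```

move_arm(
  motion=[
    {"offset": [0,0.001,0],"angular": [0,0,0],"jaw": 0},
    {"offset": [0,0.002,0],"angular": [0,0,0],"jaw": 0},
  ],
)

```text
time_s: 4.15
eef_pos: [547.1, 242.6, 100.4]
ee_rot: [-0.001, 1.0, 0.017, 0.0]
force: [2.7, 10.0, 1.5]
grip_width: 0.004
```

move_arm(
  motion=[
    {"offset": [0,0.001,0],"angular": [0,0,0],"jaw": 0},
    {"offset": [0,0.001,0],"angular": [0,0,0],"jaw": 0},
  ],
)

```text
time_s: 4.4
eef_pos: [547.1, 242.5, 100.4]
ee_rot: [-0.001, 1.0, 0.017, 0.0]
force: [3.1, 12.9, -0.7]
grip_width: -0.004
```

```bash
python3 -c "
from h import *
to(547,245,98,2)
c=cap('top');p=c['img'][140:290,60:280];cv2.imwrite('pics/t2.png',cv2.resize(p,None,fx=3.5,fy=3.5,interpolation=cv2.INTER_CUBIC)[:,:,::-1])"
```

```text
t 4.4 pos [547.1 242.5 100.4] yaw 2.0 F [ 3.1 12.9 -0.7] g -0.004 tilt [0.05 0.15] j [0.22 0.61 1.44 0.   1.09 1.76]
 off [ 0.     -0.0024  0.0024]
 ang [-0.15 -0.05  0.  ]
```

View pics/t2.png

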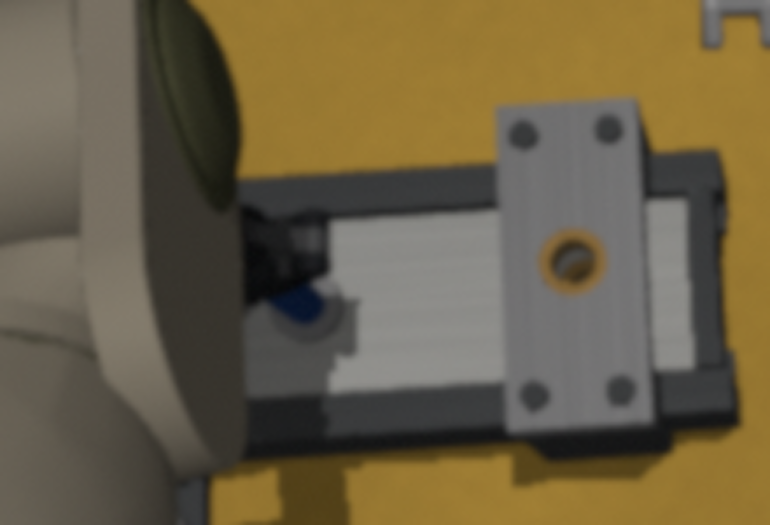

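The slide's end meets the crossbar and the force rose from 4 to 13 N with no travel, so it is home. The bushing is at crop (572,262). Backing off, then on to the pin.

move_arm(
  motion=[
    {"offset": [0,-0.02,0],"angular": [0,0,0],"jaw": 0},
    {"offset": [0,-0.025,-0.05],"angular": [0,0,0],"jaw": 0},
    {"offset": [0,-0.025,-0.11],"angular": [0,0,0],"jaw": 0},
    {"offset": [0,-0.025,-0.15],"angular": [0,0,0],"jaw": 0.085},
  ],
)

```text
time_s: 4.95
eef_pos: [545.9, 266.5, 252.7]
ee_rot: [0.0, 1.0, 0.018, 0.0]
force: [0.4, -0.9, -0.8]
grip_width: 0.202
```

move_arm(
  motion=[
    {"offset": [0,0.06,0],"angular": [0,0,0],"jaw": 0.085},
    {"offset": [0,0.12,0],"angular": [0,0,0],"jaw": 0.085},
    {"offset": [0,0.18,0],"angular": [0,0,0],"jaw": 0.085},
    {"offset": [0,0.24,0],"angular": [0,0,0],"jaw": 0.085},
    {"offset": [0,0.3,0],"angular": [0,0,0],"jaw": 0.085},
  ],
)

```text
time_s: 5.58
eef_pos: [556.0, -35.2, 249.9]
ee_rot: [0.0, 1.0, 0.017, -0.001]
force: [1.5, -0.2, 0.6]
grip_width: 0.994
```

```bash
python3 -c "
from h import *
to(574.5,-282.7,245,2)
import pickle
t=pickle.load(open('c0.pkl','rb'))['top'];print(ray(t,223.45,214.85,115))"
```

```text
t 5.58 pos [556.  -35.2 249.9] yaw 2.0 F [ 1.5 -0.2  0.6] g 0.994 tilt [-0.13 -0.02] j [-0.27  0.38  1.38 -0.    1.38  1.26]
 off [0.0098 0.248  0.0049]
 ang [0.01 0.13 0.  ]
[550.53441598  95.18085824 115.        ]
```

move_arm(
  motion=[
    {"offset": [0.002,0.06,0],"angular": [0,0,0],"jaw": 0.085},
    {"offset": [0.004,0.12,0],"angular": [0,0,0],"jaw": 0.085},
    {"offset": [0.007,0.18,0],"angular": [0,0,0],"jaw": 0.085},
    {"offset": [0.01,0.248,0],"angular": [0,0,0],"jaw": 0.085},
    {"offset": [0.01,0.248,0],"angular": [0,0,0],"jaw": 0.085},
  ],
)

```text
time_s: 6.2
eef_pos: [574.4, -284.4, 248.6]
ee_rot: [-0.0, 1.0, 0.015, -0.002]
force: [0.3, 1.1, 0.1]
grip_width: 0.991
```

```bash
python3 -c "
from h import *
to(574.5,-282.7,134,2)
c=cap('wrist','w1.png');print(proj(c,[[574.5,-282.7,165],[574.5,-282.7,115]]),(-cv2.Rodrigues(c['rvec'])[0].T@np.ravel(c['tvec'])))
import pickle;pickle.dump(c,open('w1.pkl','wb'))"
```

```text
t 6.2 pos [ 574.4 -284.4  248.6] yaw 1.75 F [0.3 1.1 0.1] g 0.991 tilt [-0.19  0.04] j [-0.64  0.58  1.09 -0.    1.48  0.9 ]
 off [ 0.0006 -0.0016  0.1146]
 ang [-0.05  0.19 -0.25]
[[323.45788353 249.05382886]
 [323.74847498 230.78985421]] [ 641.49490276 -281.81877385  379.6408262 ]
```

View pics/w1.png

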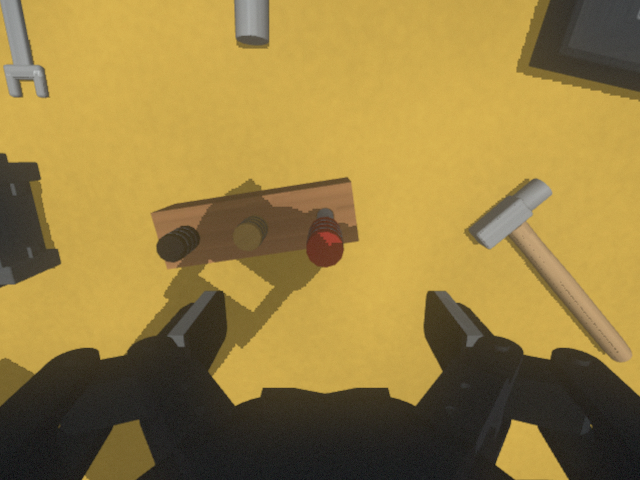

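The wrist view shows the head top at (325,249), against a predicted (323.5,249), so the position agrees within 1 mm. Descending to grasp.

move_arm(
  motion=[
    {"offset": [0.0,0.0,0.04],"angular": [0,0,0],"jaw": 0.085},
    {"offset": [0.0,0.0,0.08],"angular": [0,0,0],"jaw": 0.085},
    {"offset": [0.0,0,0.105],"angular": [0,0,0],"jaw": 0.085},
    {"offset": [0.0,0,0.113],"angular": [0,0,0],"jaw": 0.085},
    {"offset": [0.0,0,0.113],"angular": [0,0,0],"jaw": 0.085},
  ],
)

```text
time_s: 6.88
eef_pos: [575.5, -280.3, 137.8]
ee_rot: [0.0, 1.0, 0.018, -0.0]
force: [0.1, -0.2, 0.6]
grip_width: 0.994
```

```bash
python3 -c "
from h import *
to(574.5,-283.3,137,2)"
```

```text
t 6.88 pos [ 575.5 -280.3  137.8] yaw 2.05 F [ 0.1 -0.2  0.6] g 0.994 tilt [-0.01 -0.  ] j [-0.64  0.65  1.25 -0.    1.24  0.9 ]
 off [-0.0011  0.0029  0.0008]
 ang [0.   0.01 0.05]
```

move_arm(
  motion=[
    {"offset": [-0.001,0.003,0.001],"angular": [0,0,0],"jaw": 0.085},
    {"offset": [-0.001,0.003,0.001],"angular": [0,0,0],"jaw": 0.04},
    {"offset": [-0.001,0.003,0.001],"angular": [0,0,0],"jaw": 0.015},
    {"offset": [-0.001,0.003,0.001],"angular": [0,0,0],"jaw": 0.015},
    {"offset": [-0.001,0.003,0.001],"angular": [0,0,0],"jaw": 0.015},
  ],
  squeeze=80,
)

```text
time_s: 7.5
eef_pos: [574.4, -284.2, 136.7]
ee_rot: [0.0, 1.0, 0.017, 0.0]
force: [0.4, 1.0, 2.2]
grip_width: 0.286
```

move_arm(
  motion=[
    {"offset": [0,0,0],"angular": [0,0,0],"jaw": 0},
    {"offset": [0,0,0],"angular": [0,0,0],"jaw": 0},
    {"offset": [0,0,0],"angular": [0,0,0],"jaw": 0},
  ],
)

```text
time_s: 7.88
eef_pos: [574.5, -284.2, 136.7]
ee_rot: [0.0, 1.0, 0.017, 0.0]
force: [-0.8, 1.4, 4.8]
grip_width: 0.286
```

```bash
python3 -c "
from h import *
to(574.5,-283.3,137,2)"
```

```text
t 7.88 pos [ 574.5 -284.2  136.7] yaw 2.0 F [-0.8  1.4  4.8] g 0.286 tilt [ 0.02 -0.01] j [-0.64  0.66  1.25  0.    1.23  0.89]
 off [ 0.0001 -0.0009 -0.0003]
 ang [ 0.01 -0.02 -0.  ]
```

move_arm(
  motion=[
    {"offset": [0,0,-0.015],"angular": [0,0,0],"jaw": 0},
    {"offset": [0,0,-0.035],"angular": [0,0,0],"jaw": 0},
    {"offset": [0,0,-0.07],"angular": [0,0,0],"jaw": 0},
    {"offset": [0,0,-0.11],"angular": [0,0,0],"jaw": 0},
    {"offset": [0,0,-0.145],"angular": [0,0,0],"jaw": 0},
  ],
)

```text
time_s: 8.5
eef_pos: [574.1, -284.1, 283.1]
ee_rot: [0.0, 1.0, 0.017, -0.0]
force: [0.3, -0.4, -3.1]
grip_width: 0.287
```

```bash
python3 -c "
from h import *
to(551.5,94.8,282,2)"
```

```text
t 8.5 pos [ 574.1 -284.1  283.1] yaw 1.99 F [ 0.3 -0.4 -3.1] g 0.287 tilt [-0.01 -0.01] j [-0.64  0.56  1.03 -0.    1.55  0.89]
 off [-0.0094 -0.3795  0.001 ]
 ang [ 0.01  0.01 -0.01]
```

move_arm(
  motion=[
    {"offset": [-0.001,-0.03,0],"angular": [0,0,0],"jaw": 0},
    {"offset": [-0.002,-0.075,0],"angular": [0,0,0],"jaw": 0},
    {"offset": [-0.003,-0.12,0],"angular": [0,0,0],"jaw": 0},
    {"offset": [-0.004,-0.165,0],"angular": [0,0,0],"jaw": 0},
    {"offset": [-0.005,-0.21,0],"angular": [0,0,0],"jaw": 0},
  ],
)

```text
time_s: 9.12
eef_pos: [561.5, -73.1, 281.6]
ee_rot: [-0.0, 1.0, 0.017, -0.0]
force: [-0.4, 0.4, -2.2]
grip_width: 0.28
```

move_arm(
  motion=[
    {"offset": [-0.001,-0.045,0],"angular": [0,0,0],"jaw": 0},
    {"offset": [-0.002,-0.09,0],"angular": [0,0,0],"jaw": 0},
    {"offset": [-0.003,-0.13,0],"angular": [0,0,0],"jaw": 0},
    {"offset": [-0.004,-0.155,0],"angular": [0,0,0],"jaw": 0},
    {"offset": [-0.004,-0.169,0],"angular": [0,0,0],"jaw": 0},
  ],
)

```text
time_s: 9.75
eef_pos: [551.8, 95.3, 281.6]
ee_rot: [0.0, 1.0, 0.018, -0.0]
force: [0.5, -0.9, -2.5]
grip_width: 0.285
```

move_arm(
  motion=[
    {"offset": [0,0,0],"angular": [0,0,0],"jaw": 0},
    {"offset": [0,0,0],"angular": [0,0,0],"jaw": 0},
  ],
)

```text
time_s: 10.0
eef_pos: [552.3, 93.3, 281.3]
ee_rot: [0.0, 1.0, 0.017, -0.0]
force: [0.6, -0.6, -3.4]
grip_width: 0.285
```

```bash
python3 -c "
from h import *
to(551.5,94.8,250,2)
import pickle
d={n:cap(n) for n in('scene','wrist','top')};pickle.dump(d,open('c3.pkl','wb'))
s=d['scene']['img'][110:270,320:500];w=d['wrist']['img'];
a=cv2.resize(s,None,fx=2.2,fy=2.2,interpolation=cv2.INTER_CUBIC)
b=cv2.resize(w[100:420,220:420],None,fx=2,fy=1.1)
m=np.zeros((600,800,3),np.uint8);m[:a.shape[0],:a.shape[1]]=a
b=w[80:400,200:440];b=cv2.resize(b,None,fx=1.6,fy=1.6);m[:b.shape[0],400:400+b.shape[1]]=b
cv2.imwrite('pics/m3.png',m[:,:,::-1])
for n in d:print(n,proj(d[n],[[551.5,94.8,115],[551.5,94.8,155]]))"
```

```text
t 10.0 pos [552.3  93.3 281.3] yaw 1.94 F [ 0.6 -0.6 -3.4] g 0.285 tilt [-0.02 -0.02] j [-0.04  0.37  1.32 -0.    1.45  1.5 ]
 off [-0.0007 -0.0015  0.0313]
 ang [ 0.02  0.02 -0.06]
scene [[401.02975795 228.57926996]
 [403.66878318 207.21649688]]
wrist [[323.83615687 223.49645334]
 [323.70935293 234.62644085]]
top [[223.71047609 214.20300154]
 [220.00625277 208.19890463]]
```

View pics/m3.png

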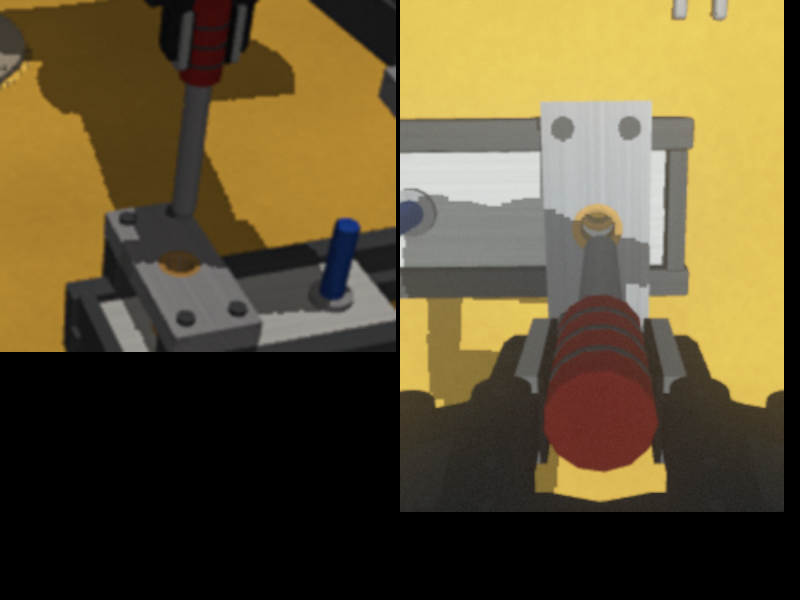

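Bushing near wrist pixel (324,221), with the tip just over it. I'll enlarge both views to measure the pin's axis and the bore.

```bash
python3 -c "
from h import *
import pickle
d=pickle.load(open('c3.pkl','rb'))
s=d['scene']['img'][120:245,360:440];w=d['wrist']['img'][195:295,280:370]
m=np.zeros((600,800,3),np.uint8)
a=cv2.resize(s,None,fx=4.8,fy=4.8,interpolation=cv2.INTER_CUBIC);m[:,:a.shape[1]]=a
b=cv2.resize(w,None,fx=4.6,fy=4.6,interpolation=cv2.INTER_CUBIC);m[:b.shape[0],386:386+b.shape[1]]=b
cv2.imwrite('pics/m4.png',m[:,:,::-1])
p=[552.3,93.3]
z=281.3-136.7
for n,o,f,x in(('scene',(360,120),4.8,0),('wrist',(280,195),4.6,386)):
  print(n,((proj(d[n],[p+[10+z],p+[18+z],p+[115+z],p+[165+z]])-o)*f+[x,0]).round(0).tolist())
"
```

```text
scene [[206.0, 422.0], [208.0, 401.0], [243.0, 116.0], [264.0, -51.0]]
wrist [[596.0, 178.0], [596.0, 189.0], [598.0, 423.0], [601.0, 688.0]]
```

View pics/m4.png

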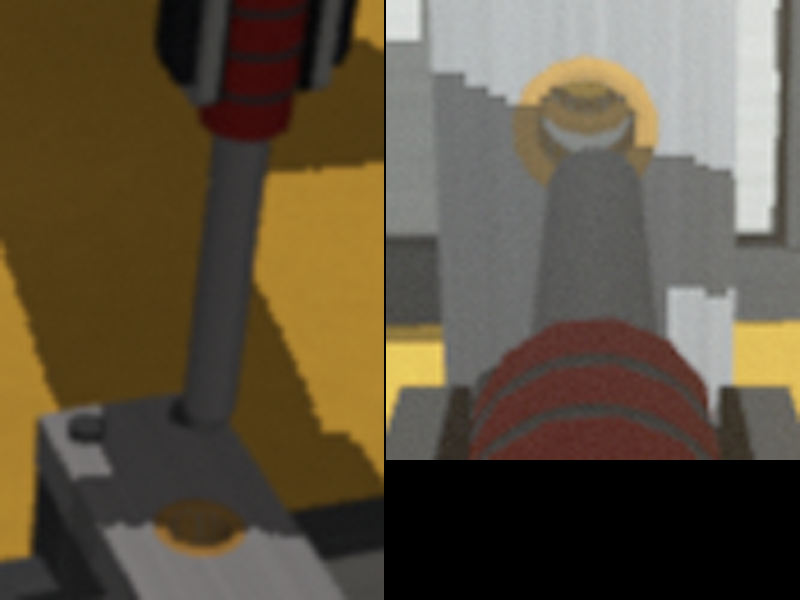

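The pin hangs plumb where the TCP says: tip at (206,423) in the scene crop (predicted 206,422), and its wrist-crop edge at y = 150 as predicted. The bore centre in the wrist crop is (587,127), i.e. about (552.5,94.6). Descending to just above the mouth with a small correction.

move_arm(
  motion=[
    {"offset": [0.0003,-0.0013,0.012],"angular": [0,0,0],"jaw": 0},
    {"offset": [0.0003,-0.0013,0.024],"angular": [0,0,0],"jaw": 0},
    {"offset": [0.0003,-0.0013,0.034],"angular": [0,0,0],"jaw": 0},
    {"offset": [0.0003,-0.0013,0.034],"angular": [0,0,0],"jaw": 0},
    {"offset": [0.0003,-0.0013,0.034],"angular": [0,0,0],"jaw": 0},
  ],
)

```text
time_s: 10.78
eef_pos: [552.6, 95.5, 247.7]
ee_rot: [0.0, 1.0, 0.017, 0.0]
force: [-0.8, -0.3, -2.8]
grip_width: 0.282
```

```bash
python3 -c "
from h import *
to(552.6,94.6,148.7,2)
c=cap('wrist');w=c['img'][190:290,280:370]
s=cap('scene');a=s['img'][180:260,360:440]
m=np.hstack([cv2.resize(a,(380,380),interpolation=cv2.INTER_CUBIC),cv2.resize(w,(342,380),interpolation=cv2.INTER_CUBIC)])
cv2.imwrite('pics/m5.png',m[:,:,::-1])
e=ctrl.sense()['eef_pos']
print('scene bush,tip',((proj(s,[[552.6,94.6,115],e-[0,0,126.7]])-[360,180])*4.75).round(1).tolist())
print('wrist',((proj(c,[[552.6,94.6,115],e-[0,0,126.7]])-[280,190])*3.8+[380,0]).round(1).tolist())
import pickle;sc=pickle.load(open('c3.pkl','rb'));print(ray(sc['scene'],401.9,229.8,115),ray(sc['wrist'],323.8,222.6,115))
"
```

```text
t 10.78 pos [552.6  95.5 247.7] yaw 2.0 F [-0.8 -0.3 -2.8] g 0.282 tilt [ 0.03 -0.  ] j [-0.04  0.39  1.38 -0.    1.37  1.5 ]
 off [-0.      0.0009  0.099 ]
 ang [ 0.   -0.03 -0.  ]
scene bush,tip [[195.4, 232.9], [200.2, 217.5]]
wrist [[558.0, 159.2], [553.6, 166.2]]
[554.58531719  95.11006155 115.        ] [552.33464876  94.85956579 115.        ]
```

View pics/m5.png

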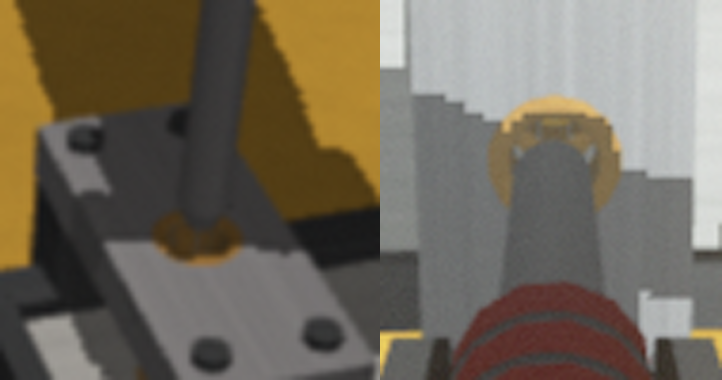

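Bore centre (555,161) and tip axis x = 555 in the wrist crop agree within about 0.5 mm. The scene view shows the same bias for both, so I'll insert.

move_arm(
  motion=[
    {"offset": [0,0.0002,0.004],"angular": [0,0,0],"jaw": 0},
    {"offset": [0,0.0002,0.008],"angular": [0,0,0],"jaw": 0},
    {"offset": [0,0.0002,0.012],"angular": [0,0,0],"jaw": 0},
    {"offset": [0,0.0002,0.016],"angular": [0,0,0],"jaw": 0},
    {"offset": [0,0.0002,0.02],"angular": [0,0,0],"jaw": 0},
  ],
)

```text
time_s: 11.5
eef_pos: [552.4, 95.4, 227.0]
ee_rot: [0.0, 1.0, 0.017, -0.0]
force: [0.0, 0.6, -2.9]
grip_width: 0.284
```

move_arm(
  motion=[
    {"offset": [0,0,0.003],"angular": [0,0,0],"jaw": 0},
    {"offset": [0,0,0.006],"angular": [0,0,0],"jaw": 0},
    {"offset": [0,0,0.009],"angular": [0,0,0],"jaw": 0},
    {"offset": [0,0,0.012],"angular": [0,0,0],"jaw": 0},
  ],
)

```text
time_s: 12.0
eef_pos: [552.5, 95.3, 215.2]
ee_rot: [0.0, 1.0, 0.017, 0.0]
force: [0.4, -0.6, -2.8]
grip_width: 0.286
```

No contact force, and the tip is at about 88 mm, through the upper bushing. Continuing.

move_arm(
  motion=[
    {"offset": [0,0,0.006],"angular": [0,0,0],"jaw": 0},
    {"offset": [0,0,0.012],"angular": [0,0,0],"jaw": 0},
    {"offset": [0,0,0.018],"angular": [0,0,0],"jaw": 0},
    {"offset": [0,0,0.024],"angular": [0,0,0],"jaw": 0},
    {"offset": [0,0,0.029],"angular": [0,0,0],"jaw": 0},
  ],
)

```text
time_s: 12.62
eef_pos: [552.4, 95.4, 185.9]
ee_rot: [-0.0, 1.0, 0.017, -0.0]
force: [0.3, 0.3, -3.9]
grip_width: 0.284
```

move_arm(
  motion=[
    {"offset": [0,0,0.003],"angular": [0,0,0],"jaw": 0},
    {"offset": [0,0,0.006],"angular": [0,0,0],"jaw": 0},
    {"offset": [0,0,0.009],"angular": [0,0,0],"jaw": 0},
    {"offset": [0,0,0.012],"angular": [0,0,0],"jaw": 0},
    {"offset": [0,0,0.015],"angular": [0,0,0],"jaw": 0},
  ],
)

```text
time_s: 13.25
eef_pos: [552.4, 95.4, 171.2]
ee_rot: [-0.0, 1.0, 0.017, 0.0]
force: [-0.1, 0.1, -2.6]
grip_width: 0.285
```

Tip at about 44.5 mm, still free. To the final height, TCP 148.7 (22.5 mm lower).

move_arm(
  motion=[
    {"offset": [0,0,0.005],"angular": [0,0,0],"jaw": 0},
    {"offset": [0,0,0.01],"angular": [0,0,0],"jaw": 0},
    {"offset": [0,0,0.015],"angular": [0,0,0],"jaw": 0},
    {"offset": [0,0,0.02],"angular": [0,0,0],"jaw": 0},
    {"offset": [0,0,0.0225],"angular": [0,0,0],"jaw": 0},
  ],
)

```text
time_s: 13.88
eef_pos: [552.3, 95.3, 148.5]
ee_rot: [-0.0, 1.0, 0.017, -0.0]
force: [-0.1, 0.1, -3.1]
grip_width: 0.287
```

move_arm(
  motion=[
    {"offset": [0,0,0],"angular": [0,0,0],"jaw": 0},
    {"offset": [0,0,0],"angular": [0,0,0],"jaw": 0},
  ],
)

```text
time_s: 14.12
eef_pos: [552.5, 95.4, 149.0]
ee_rot: [0.0, 1.0, 0.017, 0.0]
force: [-0.3, 0.1, -3.5]
grip_width: 0.285
```

```bash
python3 -c "
from h import *
to(552.5,95.3,148.7,2)
s=cap('scene');o=np.array([340,130])
a=s['img'][130:310,340:560];f=3.2
e=ctrl.sense()['eef_pos'];z=e[2]-136.7
print('underside,mouth',((proj(s,[[e[0],e[1],115+z],[e[0],e[1],115]])-o)*f).round(1).tolist())
cv2.imwrite('pics/m6.png',cv2.resize(a,None,fx=f,fy=f,interpolation=cv2.INTER_CUBIC)[:,:,::-1])
"
```

```text
t 14.12 pos [552.5  95.4 149. ] yaw 2.0 F [-0.3  0.1 -3.5] g 0.285 tilt [ 0.02 -0.  ] j [-0.04  0.48  1.51  0.    1.15  1.5 ]
 off [-0.      0.0001  0.0003]
 ang [ 0.   -0.02 -0.  ]
underside,mouth [[199.7, 296.0], [197.2, 316.6]]
```

View pics/m6.png

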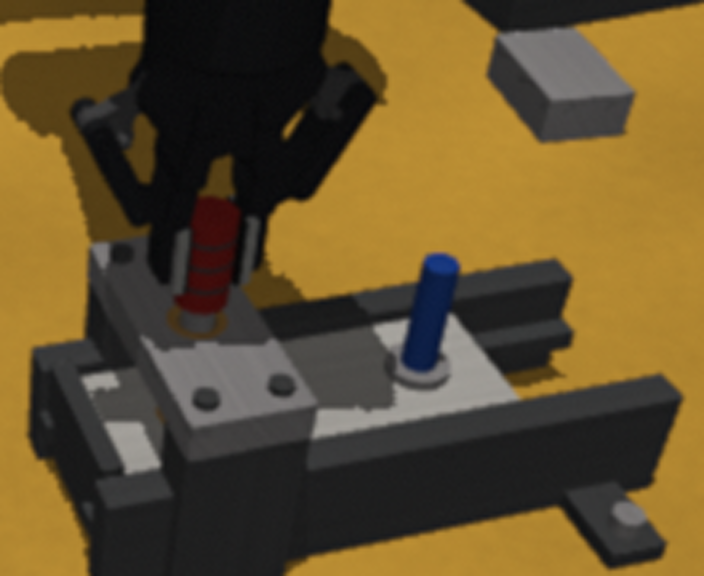

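The head's lower edge is at y of about 314 and the ring's front edge at about 337. That is a gap of about 22 px, against 20.6 px predicted for 12.3 mm. The slide is still home, so I'm handing in.

```bash
python3 -c "
from rig import ctrl
print(ctrl.finish_job())"
```

```text
the job is handed in; nothing more can be done
None
```

The job is done and handed in at about 14 s of the 59 s allowed; no verdict was reported.

- **Slide:** I pushed it home by its post with the closed jaws. At the end, force rose from 4 to 13 N with no further travel, and the picture shows it against the crossbar.
- **Pin:** I took the red-headed pin from the rack and lowered it through both bushings. Sideways force stayed under about 1 N; the only steady load was the pin's weight of about 3 N.
- **Final pose:** The pin is still gripped at 80 N, head about 12.3 mm above the upper bushing. The tip is at about 22 mm, below the lower bushing's underside at 36 mm. Both heights come from the arm's position, assuming the pin started 10 mm above the table as stated. The last picture agrees with the gap, but the tip itself was not in view.
- **Camera disagreement:** The scene camera placed the bushing about 2 mm farther out than the wrist camera. It showed a similar offset for the pin tip, so I relied on the relative alignment, and the pin went in freely.
- **Short pins:** I did not touch them. They were standing in the wrist picture before the grasp, but I did not check them again afterwards.

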